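# Scoop two wheel nuts into the nut box

## Task

Take the small steel scoop by its wooden grip, slide it under the two wheel nuts so that the nut box's wall backs them up, and lift both in the scoop at once. Tip them into the grey nut box, then stand the scoop back on the table beside the box and let go. Do not touch the nuts with the fingers.

Things in the scene. Friction and masses are not known exactly. Their poses are not given: they have to be found in the camera images.
- scoop_grip (a point): Centre of the grip of the loose steel scoop (220 g), flat on the table at the start. Axes: x to the open mouth (starts roughly world -y), z up. Upright wooden grip 16 (x) x 60 (y) x 70 mm, top 25 mm above this point, faces free to 40 mm below. Pan 90 mm long, 100 wide (96 inside), sides 26 high, floor 2.5; its sharp bevelled lip is 82 mm ahead of and 80 mm below this point.
- nut_a: Bright steel wheel nut, one of two alike: coned foot, flange 30 mm across, hexagon 26 mm over corners, domed top, 26 mm high, 60 g, smooth. Origin at its centre. Starts standing on the table by the nut_box's +y wall, its centre 20 to 35 mm from the wall's outer face; the two are 32 to 48 mm apart along the wall, one either side of its middle.
- nut_b: Bright steel wheel nut, one of two alike: coned foot, flange 30 mm across, hexagon 26 mm over corners, domed top, 26 mm high, 60 g, smooth. Origin at its centre. Starts standing on the table by the nut_box's +y wall, its centre 20 to 35 mm from the wall's outer face; the two are 32 to 48 mm apart along the wall, one either side of its middle.
- nut_box: Open grey sheet-steel box fixed to the table, 130 (x) x 120 (y) mm outside, 45 mm high, rim to 48 mm, walls and floor 4 mm. Origin at the centre of its underside, z up. The nuts lie outside its +y wall, whose outer face is 60 mm from the origin and backs them up for scooping.
Things that resemble listed ones, but are neither listed nor needed, are in the scene too. What is shaped like the nut_b but blue or green is not meant.

How it is judged:
On the way:
1. Both nuts are in the scoop at once, lifted at least 50 mm above the table (x of nut_a in the frame of scoop_grip between -0.02 and 0.09 m and y of nut_a in the frame of scoop_grip between -0.055 and 0.055 m and z of nut_a in the frame of scoop_grip between -0.085 and -0.03 m and height (world z) of each of nut_a, nut_b above 0.05 m and x of nut_b in the frame of scoop_grip between -0.02 and 0.09 m and y of nut_b in the frame of scoop_grip between -0.055 and 0.055 m and z of nut_b in the frame of scoop_grip between -0.085 and -0.03 m), for 0.2 s.
At the end, for the whole second after the job is handed in: Both nuts lie still inside the nut box (below its rim); the scoop stands on the table outside the box, upright within 10 degrees, its grip point 70 to 90 mm high and more than 90 mm from the box's centre in plan (x of nut_a in the frame of nut_box between -0.062 and 0.062 m and y of nut_a in the frame of nut_box between -0.057 and 0.057 m and z of nut_a in the frame of nut_box between 0 and 0.045 m and linear speed of each of nut_a, nut_b below 0.05 m/s and x of nut_b in the frame of nut_box between -0.062 and 0.062 m and y of nut_b in the frame of nut_box between -0.057 and 0.057 m and z of nut_b in the frame of nut_box between 0 and 0.045 m and height (world z) of scoop_grip between 0.07 and 0.09 m and angle between scoop_grip's own z axis and vertical below 0.17 rad and horizontal distance between scoop_grip and nut_box above 0.09 m); the robot touches nothing.
It fails at once if The fingers touch a nut (contact force between the fingers and nut_a above 0.5 N or contact force between the fingers and nut_b above 0.5 N).
It also fails if it takes over 64 s, if anything falls off the work surface, if the arm or the gripper's body presses on something with over 40 N, if the wrist force passes 120 N, or if a joint passes its speed limit or range.

## Robot

A 6-joint arm with a two-finger parallel gripper is mounted at the origin on a cart in front of the work surface, level with it; the furniture and walls round the work are solid. World frame = base frame: x ahead of the robot, y to its left, z up, the work surface at z = 0. Lengths are in m, angles in rad, forces in N, time in s.
With the tool pointing down it reaches from about 0.35 to 0.775 m from the base axis. Payload 7.3 kg.
Tool frame: the origin (TCP) lies at the very end of the fingers, on their centre line; the grasp point (between the pads) lies 19 mm behind it; z points along the fingers, y is the line along which they close (so a half turn about z gives the same grasp; the last joint's range is limited). The gripper opens to 92 mm and grips with 3 to 60 N. Pads are 19 mm wide; open, the fingers measure 130 mm over their backs; the gripper's body (75 mm by 190 mm) begins 47 mm behind the grasp point.
Start: joints at [-1.287, 0.342, 1.524, -0, 1.275, -0.146], TCP at [0.219, -0.477, 0.227] pointing down, gripper open.
Joint ranges: [-2.53, 2.53], [-0.77, 2.02], [0.04, 2.7], [-1, 4.14], [0.28, 2.66], [-3.11, 3.11]. Speed limits (rad/s): [2.57, 2.57, 3.14, 3.14, 3.14, 3.14].

## Interface

Orientations are given as [roll, pitch, yaw] about the fixed x, y, z axes, in that order (R = Rz(yaw) Ry(pitch) Rx(roll)).
In Python, from cell import robot, read_camera, get_calibration gives the robot as it stands. The module is installed in compiled form; this text tells all that it offers.
- The arm moves only by the tool send_rows, never from a script. Its argument "plan" is a list of rows, each a list of 2 entries, a list of its own where there are three numbers: the shift along the tool's x, y, z as a fraction of full scale, then the turn, a rotation vector about the tool's x, y, z as a fraction of full scale. A call has exactly 10 rows; each row shifts and turns the commanded pose from where the row before left it, along the tool's axes as they then stand; what a row does not reach is not made up. Full scale, the value 1, is 0.025 m for a shift and 90 degrees for a turn. A row lasts 1/8 s, in which the tool goes at most 62.5 mm and 10.7 degrees, less where a joint would pass 70% of its speed; a pose out of reach is approached as far as the arm can. A call with a number of a shift or a turn outside -1 to 1 is refused whole. A call with a gripper value outside its range is refused whole. "gripper" is the opening, from -1 (shut) to 1 (fully open), so that 0 is half open, set as the call begins (left out, the last holds). The fingers move at their own pace and stop on an object; "force" is the grip in N (left out, the last holds). Time passes only in rows, so rows that do not move let the fingers close, or fill a call up. It gives the time, the measured TCP pose, the force, the opening and the grip force at its end, in the units of the state.
- robot.observe(): the state, without advancing time (a new reading comes with each control period).
- read_camera(name): name is "scene" or "top"; returns (picture, depth): 480x640x3 uint8, blue, green, red; 480x640 float32, m along the optical axis (not along the pixel's ray), 0 where there is no reading.
- get_calibration(name): a dict with "intrinsics" (3x3 intrinsics, pixels), "rvec" (rotation vector, rad) and "tvec" (3), from world to camera coordinates, as OpenCV has them. Camera axes: x right, y down, z forward; pixel columns grow to the right and rows downward; lengths in m; the calibration is good to about 2 mm. A picture is of the moment at which its call begins. get_calibration takes no time and is no camera call.
- robot.hand_in(): hands the job in; it is judged then, once.
The state is a dict: "time": time; "qpos": joint angles; "qvel": joint speeds; "joint_efforts": joint torques, N m; "tool_pos": TCP position; "tool_rot": TCP orientation; "contact_force": force on the tool from outside, world axes, zero at the start; "torque": the same for the moment, N m; "opening": finger opening in m; "grip_force": force on a finger pad.
Only numpy, scipy, OpenCV 4.12 (cv2) and the standard library are available. Lean on these libraries where they do the work, as an engineer would, in place of code of your own. Each camera call takes 0.05 s, during which the arm holds its last target. There are 200 camera calls.

## Working session

There is one attempt and no reset: what is moved stays moved. The work goes in short steps, Python scripts to look and compute and a tool call to move; the robot and the scene stay as the last step left them, time stands still between calls to the robot, and variables do not carry over. Pictures are saved under pics/ and viewed, at most 10 in all, crops included, and the job is handed in when it is done.

Besides the shell and the picture viewer there is one more tool, called after "Call:" as name(argument=value, ...), one argument or row to a line, values as JSON. send_rows: Moves the arm, as the interface text tells. Shift numbers are shares of 0.025 m and turn numbers shares of 90 degrees, none past 1 either way. Its arguments: {"type":"object","properties":{"plan":{"type":"array"},"gripper":{"type":"number"},"force":{"type":"number"}},"required":["plan"]}

```bash
mkdir -p pics; cat > h.py <<'E'
import numpy as np,cv2
from cell import robot,read_camera,get_calibration
def cal(n):
    c=get_calibration(n);K=np.array(c["intrinsics"],float).reshape(3,3);R=cv2.Rodrigues(np.array(c["rvec"],float))[0];t=np.array(c["tvec"],float).ravel();return K,R,t
def cloud(n,d):
    K,R,t=cal(n);v,u=np.mgrid[:480,:640];r=np.stack([(u-K[0,2])/K[0,0],(v-K[1,2])/K[1,1],np.ones(u.shape)],-1)
    return (r*d[...,None]-t)@R
def ray(n,u,v,z):
    K,R,t=cal(n);c=-R.T@t;d=R.T@np.linalg.inv(K)@[u,v,1];return c+d*(z-c[2])/d[2]
E
python3 - <<'E'
from h import *
for n in("top","scene"):
    p,d=read_camera(n);cv2.imwrite(f"pics/{n}0.png",p);np.savez(f"{n}0.npz",p=p,d=d)
    K,R,t=cal(n);print(n,-R.T@t,R[2],K[0,0])
s=robot.observe();print(s)
E
```

```text
top [ 0.31598114 -0.11070065  1.26791466] [ 0.13810176 -0.00995241 -0.99036804] 559.515056468468
scene [0.17522799 0.36546059 0.71155682] [ 0.32825952 -0.56832881 -0.75448529] 461.3950197659289
{'time': 0.1, 'qpos': array([-1.28698385e+00,  3.42627025e-01,  1.52491995e+00, -1.61493643e-05,
        1.27538682e+00, -1.45985809e-01]), 'qvel': array([-0.00102576, -0.00243529, -0.00169216,  0.000819  ,  0.00163545,
        0.00089271]), 'joint_efforts': array([ 1.25245693e-03, -4.32006383e+01, -2.44694960e+01,  7.19551393e-02,
        5.26176696e-02, -6.50677021e-05]), 'tool_pos': array([ 0.21868168, -0.47689213,  0.2261285 ]), 'tool_rot': array([-3.14026353e+00, -1.79813137e-04,  4.29802875e-01]), 'contact_force': array([-0.13177856,  0.03287997, -0.12116472]), 'torque': array([-0.01531081,  0.02813637,  0.02755219]), 'grip_force': 0.0, 'opening': 0.09202185437113737}
```

View pics/top0.png

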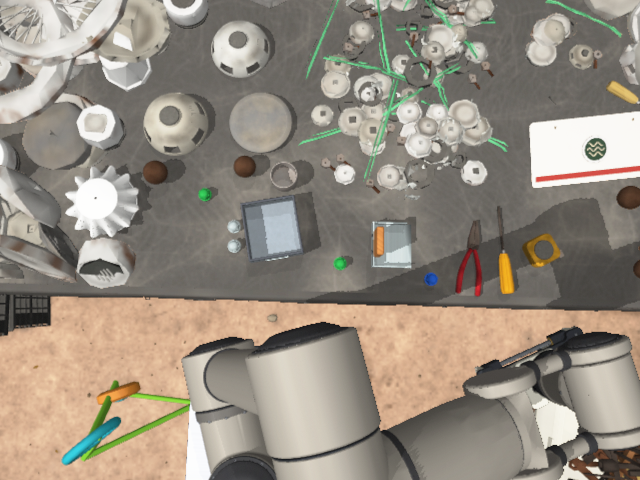

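View pics/scene0.png

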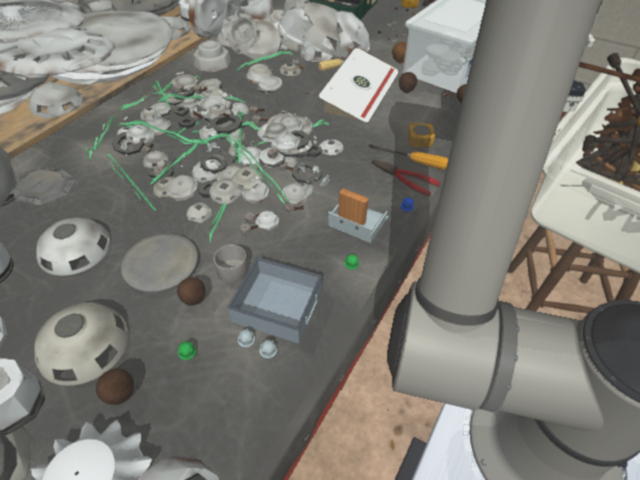

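```bash
python3 - <<'E'
from h import *
for n in("top","scene"):
    f=np.load(n+"0.npz");p,d=f["p"],f["d"];P=cloud(n,d);hsv=cv2.cvtColor(p,cv2.COLOR_BGR2HSV)
    m=(hsv[...,0]>5)&(hsv[...,0]<20)&(hsv[...,1]>150)&(hsv[...,2]>90)&(P[...,2]>.03)&(P[...,2]<.15)&(P[...,0]>.25)&(P[...,0]<.6)
    nn,l,st,c=cv2.connectedComponentsWithStats(m.astype(np.uint8))
    for i in range(1,nn):
        if st[i,4]>40:
            Q=P[l==i];zt=np.percentile(Q[:,2],95);T=Q[Q[:,2]>zt-.006]
            r=cv2.minAreaRect((T[:,:2]*1000).astype(np.float32));print(n,"grip",c[i],st[i,4],zt,r)
    # box rim
    b=(P[...,2]>.040)&(P[...,2]<.055)&(abs(P[...,0]-.40)<.2)&(P[...,1]>-.18)&(P[...,1]<.16)
    nn,l,st,c=cv2.connectedComponentsWithStats(b.astype(np.uint8))
    for i in range(1,nn):
        if st[i,4]>60:
            Q=P[l==i];print(n,"box?",c[i],st[i],cv2.minAreaRect((Q[:,:2]*1000).astype(np.float32)),Q[:,2].mean())
    # nuts
    for w in ([(225,216,245,236),(225,236,245,255)] if n=="top" else [(237,327,258,349),(258,337,279,360)]):
        Q=P[w[1]:w[3],w[0]:w[2]].reshape(-1,3);Q=Q[(Q[:,2]>.012)&(Q[:,2]<.032)];
        print(n,"nut",len(Q),Q.mean(0),Q.min(0),Q.max(0))
    uv=[(234,226),(234,245)] if n=="top" else [(246,337),(268,348)]
    for q in uv: print(ray(n,*q,.015))
f=np.load("top0.npz");P=cloud("top",f["d"])
print("table z",[np.round(P[v,u],3) for u,v in((185,230),(150,225),(180,260),(330,230))])
# scoop points
for z0,z1 in((.015,.035),(-.002,.008)):
    Q=P[212:275,365:418].reshape(-1,3);Q=Q[(Q[:,2]>z0)&(Q[:,2]<z1)];print("scoop",len(Q),cv2.minAreaRect((Q[:,:2]*1000).astype(np.float32)))
# obstacles above z=.015 with y>box
v,u=np.where((P[...,2]>.02)&(P[...,0]>.25)&(P[...,0]<.5)&(P[...,1]>.09)&(P[...,1]<.4))
Q=P[v,u]
for y in np.arange(.09,.4,.02):
    s=Q[(Q[:,1]>=y)&(Q[:,1]<y+.02)]
    if len(s): print(round(y,2),len(s),s[:,0].min().round(3),s[:,0].max().round(3),s[:,2].max().round(3))
im=np.hstack([cv2.resize(np.load("top0.npz")["p"][180:290,190:300],(400,400),interpolation=2),cv2.resize(np.load("top0.npz")["p"][190:290,340:440],(400,400),interpolation=2)])
cv2.imwrite("pics/c0.png",im)
E
```

```text
top grip [378.97142857 240.94693878] 245 0.10827296292198156 ((451.5436706542969, -240.07147216796875), (56.9705696105957, 15.003188133239746), 0.3331572711467743)
top box? [270.6796875  227.32421875] [240 195  63  67 512] ((480.017822265625, -6.8219757080078125), (131.61964416503906, 121.01317596435547), 11.02163314819336) 0.0472576720057496
top nut 97 [0.48486456 0.0801814  0.02347605] [0.47352296 0.06824187 0.0124389 ] [0.49678005 0.09218877 0.03060942]
top nut 95 [0.4405822  0.07831596 0.02327246] [0.42868493 0.06754868 0.01261918] [0.45308629 0.08989838 0.03128502]
[0.48539662 0.07918283 0.015     ]
[0.44235971 0.07709667 0.015     ]
scene box? [235.21052632 263.69473684] [220 247  26  24  95] ((584.8712768554688, -28.9064998626709), (59.09749221801758, 29.48497200012207), 89.51920318603516) 0.043373685301731156
scene box? [274.94213974 293.81877729] [228 257  94  75 916] ((479.9820556640625, -6.891082763671875), (131.27926635742188, 123.06961059570312), 10.736477851867676) 0.045693493499742055
scene nut 171 [0.48351445 0.08302773 0.02187735] [0.47322426 0.07005841 0.0120289 ] [0.4986284  0.09327321 0.02816435]
scene nut 175 [0.43913948 0.08085041 0.02221622] [0.42890335 0.06619145 0.01254487] [0.45376986 0.09104056 0.02850101]
[0.48457123 0.08096328 0.015     ]
[0.44027753 0.07911983 0.015     ]
table z [array([0.475, 0.192, 0.001]), array([0.484, 0.272, 0.002]), array([ 0.406,  0.2  , -0.001]), array([ 0.484, -0.138,  0.001])]
scoop 168 ((452.2027587890625, -268.37261962890625), (101.66466522216797, 78.98782348632812), 0.5667813420295715)
scoop 2418 ((458.9737548828125, -278.14752197265625), (144.0710906982422, 120.14444732666016), 0.8262638449668884)
0.09 5 0.48 0.491 0.029
0.27 181 0.366 0.421 0.098
0.29 480 0.348 0.437 0.115
0.31 598 0.345 0.5 0.124
0.33 686 0.34 0.5 0.126
0.35 620 0.338 0.5 0.124
0.37 473 0.344 0.499 0.118
0.39 171 0.353 0.499 0.125
```

View pics/c0.png

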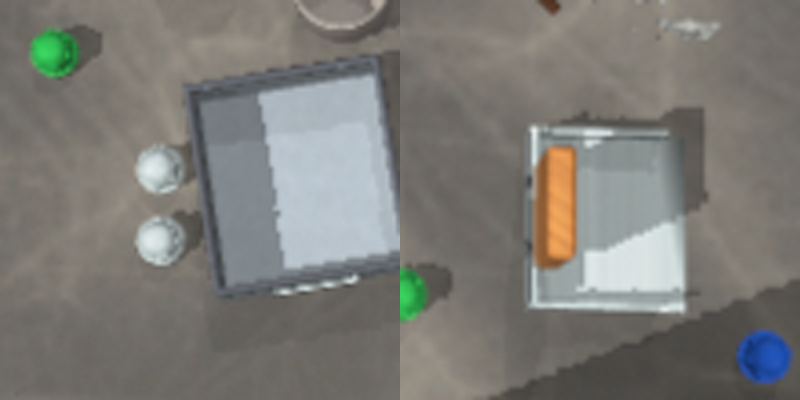

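Call:
send_rows(
  plan=[
    [[0, 0, 0], [0, 0, 0.09]],
    [[0, 0, 0], [0, 0, 0.09]],
    [[0, 0, 0], [0, 0, 0.09]],
    [[0.9, -0.9, 0], [0, 0, 0]],
    [[0.9, -0.9, 0], [0, 0, 0]],
    [[0.9, -0.9, 0], [0, 0, 0]],
    [[0.9, -0.9, 0], [0, 0, 0]],
    [[0.9, -0.9, 0], [0, 0, 0]],
    [[0.9, -0.9, 0], [0, 0, 0]],
    [[0.9, -0.9, 0], [0, 0, 0]],
  ],
  gripper=1,
)

```text
time: 1.35
tool_pos: [0.3759, -0.3179, 0.2264]
tool_rot: [-3.141, 0.0, 0.006]
contact_force: [-0.3, -0.7, 0.4]
opening: 0.0916
grip_force: 0.0
```

Call:
send_rows(
  plan=[
    [[0.76, -0.78, 0], [0, 0, 0]],
    [[0.76, -0.78, 0], [0, 0, 0]],
    [[0.76, -0.78, 0], [0, 0, 0]],
    [[0.75, -0.78, 0], [0, 0, 0]],
    [[0, 0, 1], [0, 0, 0]],
    [[0, 0, 1], [0, 0, 0]],
    [[0, 0, 1], [0, 0, 0]],
    [[0, 0, 1], [0, 0, 0]],
    [[0, 0, 1], [0, 0, 0]],
    [[0, 0, 1], [0, 0, 0]],
  ],
)

```text
time: 2.6
tool_pos: [0.4505, -0.2403, 0.0756]
tool_rot: [-3.141, 0.001, 0.006]
contact_force: [0.5, 0.1, 0.1]
opening: 0.0919
grip_force: 0.0
```

Call:
send_rows(
  plan=[
    [[0, 0, 0.3], [0, 0, 0]],
    [[0, 0, 0], [0, 0, 0]],
    [[0, 0, 0], [0, 0, 0]],
    [[0, 0, 0], [0, 0, 0]],
    [[0, 0, 0], [0, 0, 0]],
    [[0, 0, 0], [0, 0, 0]],
    [[0, 0, 0], [0, 0, 0]],
    [[0, 0, 0], [0, 0, 0]],
    [[0, 0, 0], [0, 0, 0]],
    [[0, 0, 0], [0, 0, 0]],
  ],
  gripper=-1,
  force=50,
)

```text
time: 3.85
tool_pos: [0.4507, -0.2404, 0.0692]
tool_rot: [3.142, 0.0, 0.006]
contact_force: [-0.2, -0.1, -0.4]
opening: 0.0162
grip_force: 50.0
```

Call:
send_rows(
  plan=[
    [[0, 0, -0.5], [0, 0, 0]],
    [[0, 0, -1], [0, 0, 0]],
    [[0, 0, -1], [0, 0, 0]],
    [[0, 0, -1], [0, 0, 0]],
    [[0, 0, -1], [0, 0, 0]],
    [[0, -0.6, -0.5], [0, 0, 0]],
    [[0, -1, 0], [0, 0, 0]],
    [[0, -1, 0], [0, 0, 0]],
    [[0, -1, 0], [0, 0, 0]],
    [[0, -1, 0], [0, 0, 0]],
  ],
)

```text
time: 5.1
tool_pos: [0.4493, -0.1235, 0.194]
tool_rot: [-3.141, 0.001, 0.006]
contact_force: [-0.2, 0.4, -1.6]
opening: 0.0153
grip_force: 50.0
```

Call:
send_rows(
  plan=[
    [[0, -1, 0], [0, 0, 0]],
    [[0, -1, 0], [0, 0, 0]],
    [[0, -1, 0], [0, 0, 0]],
    [[0, -1, 0], [0, 0, 0]],
    [[0, -1, 0], [0, 0, 0]],
    [[0, -1, 0], [0, 0, 0]],
    [[0, -1, 0], [0, 0, 0]],
    [[0, -1, 0], [0, 0, 0]],
    [[0, -1, 0], [0, 0, 0]],
    [[0, -1, 0], [0, 0, 0]],
  ],
)

```text
time: 6.35
tool_pos: [0.4474, 0.126, 0.194]
tool_rot: [-3.142, 0.001, 0.006]
contact_force: [0.6, -0.8, -2.3]
opening: 0.0158
grip_force: 50.0
```

Call:
send_rows(
  plan=[
    [[0, -1, 0], [0, 0, 0]],
    [[0, -1, 0], [0, 0, 0]],
    [[-0.4, -0.7, 0], [0, 0, 0]],
    [[0, 0, 0], [0, 0, -0.06]],
    [[0, 0, 0], [0, 0, -0.057]],
    [[0, 0, 0], [0, 0, 0]],
    [[0, 0, 0], [0, 0, 0]],
    [[0, 0, 0], [0, 0, 0]],
    [[0, 0, 0], [0, 0, 0]],
    [[0, 0, 0], [0, 0, 0]],
  ],
)

```text
time: 7.6
tool_pos: [0.4382, 0.1919, 0.1942]
tool_rot: [3.141, 0.0, 0.189]
contact_force: [-0.2, 0.4, -1.6]
opening: 0.0157
grip_force: 50.0
```

Call:
send_rows(
  plan=[
    [[0.08, 0, 1], [0, 0, 0]],
    [[0, 0, 1], [0, 0, 0]],
    [[0, 0, 1], [0, 0, 0]],
    [[0, 0, 1], [0, 0, 0]],
    [[0, 0, 0.4], [0, 0, 0]],
    [[0, 0, 0.3], [0, 0, 0]],
    [[0, 0, 0.2], [0, 0, 0]],
    [[0, 0, 0.1], [0, 0, 0]],
    [[0, 0, 0], [0, 0, 0]],
    [[0, 0, 0], [0, 0, 0]],
  ],
)

```text
time: 8.85
tool_pos: [0.4404, 0.1924, 0.0695]
tool_rot: [3.142, -0.001, 0.189]
contact_force: [-0.5, 0.1, -2.2]
opening: 0.016
grip_force: 50.0
```

```bash
python3 - <<'E'
from h import *
p,d=read_camera("top");q,e=read_camera("scene")
np.savez("t1.npz",p=p,d=d)
cv2.imwrite("pics/c1.png",np.hstack([cv2.resize(p[180:290,130:240],(400,400),interpolation=2),cv2.resize(q[280:440,150:310],(400,400),interpolation=2)]))
print(robot.observe()["contact_force"],robot.observe()["tool_pos"])
E
```

```text
[ 0.57729686  0.21678386 -1.66869828] [0.4403436  0.19239683 0.06943582]
```

View pics/c1.png

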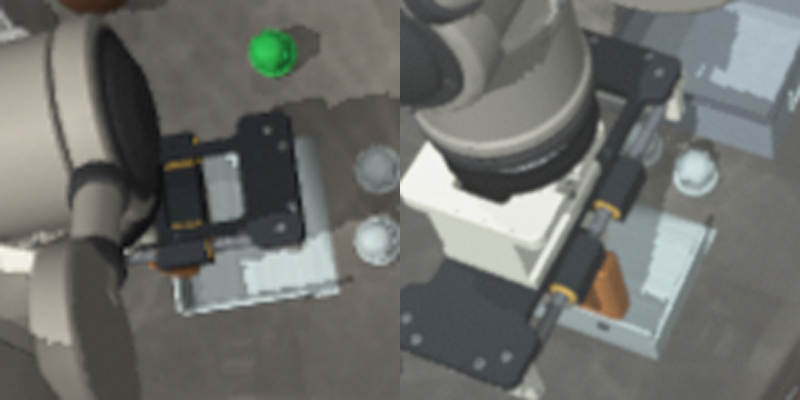

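Call:
send_rows(
  plan=[
    [[0, 0, 0.05], [0, 0, 0]],
    [[0, 0.2, 0], [0, 0, 0]],
    [[0, 0.25, 0], [0, 0, 0]],
    [[0, 0.25, 0], [0, 0, 0]],
    [[0, 0.2, 0], [0, 0, 0]],
    [[0, 0.2, 0], [0, 0, 0]],
    [[0, 0.2, 0], [0, 0, 0]],
    [[0, 0.2, 0], [0, 0, 0]],
    [[0, 0.2, 0], [0, 0, 0]],
    [[0, 0.2, 0], [0, 0, 0]],
  ],
)

```text
time: 10.2
tool_pos: [0.4503, 0.1466, 0.0692]
tool_rot: [-3.14, -0.003, 0.189]
contact_force: [0.0, 5.1, 6.5]
opening: 0.0158
grip_force: 50.0
```

Call:
send_rows(
  plan=[
    [[0, 0.12, 0], [0, 0, 0]],
    [[0, 0.12, 0], [0, 0, 0]],
    [[0, 0.12, 0], [0, 0, 0]],
    [[0, 0.1, 0], [0, 0, 0]],
    [[0, 0.06, 0], [0, 0, 0]],
    [[0, 0, 0], [0, 0, 0]],
    [[0, 0, 0], [0, 0, 0]],
    [[0, 0, 0], [0, 0, 0]],
    [[0, 0, 0], [0, 0, 0]],
    [[0, 0, 0], [0, 0, 0]],
  ],
)

```text
time: 11.45
tool_pos: [0.4527, 0.1339, 0.0692]
tool_rot: [-3.141, -0.003, 0.189]
contact_force: [0.6, 4.7, 7.4]
opening: 0.0155
grip_force: 50.0
```

```bash
python3 - <<'E'
from h import *
p,d=read_camera("top");q,e=read_camera("scene")
cv2.imwrite("pics/c2.png",np.hstack([cv2.resize(p[180:290,150:260],(400,400),interpolation=2),cv2.resize(q[280:400,190:310],(400,400),interpolation=2)]))
print(robot.observe()["contact_force"],robot.observe()["tool_pos"])
E
```

```text
[0.45711395 3.5648609  6.50103593] [0.45272185 0.13388933 0.06919202]
```

View pics/c2.png

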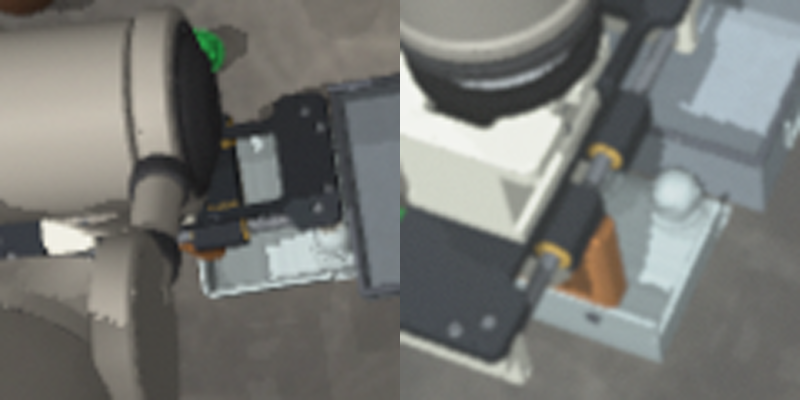

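Call:
send_rows(
  plan=[
    [[0, 0.06, 0], [0, 0, 0]],
    [[0, 0.06, 0], [0, 0, 0]],
    [[0, 0.06, 0], [0, 0, 0]],
    [[0, 0, 0], [0, 0, 0]],
    [[0, 0, 0], [0, 0, 0]],
    [[0, 0, 0], [0, 0, 0]],
    [[0, 0, 0], [0, 0, 0]],
    [[0, 0, 0], [0, 0, 0]],
    [[0, 0, 0], [0, 0, 0]],
    [[0, 0, 0], [0, 0, 0]],
  ],
)

```text
time: 12.8
tool_pos: [0.4534, 0.1305, 0.0693]
tool_rot: [-3.139, -0.003, 0.189]
contact_force: [-0.3, 11.3, 8.9]
opening: 0.0156
grip_force: 50.0
```

Call:
send_rows(
  plan=[
    [[0, -0.08, -0.05], [-0.022, 0, 0]],
    [[0, -0.08, -0.05], [-0.022, 0, 0]],
    [[0, -0.08, -0.05], [-0.022, 0, 0]],
    [[0, -0.08, -0.05], [-0.022, 0, 0]],
    [[0, -0.075, -0.05], [-0.022, 0, 0]],
    [[0, -0.075, -0.05], [-0.022, 0, 0]],
    [[0, -0.07, -0.06], [-0.022, 0, 0]],
    [[0, -0.07, -0.06], [-0.022, 0, 0]],
    [[0, -0.07, -0.06], [-0.022, 0, 0]],
    [[0, -0.07, -0.06], [-0.022, 0, 0]],
  ],
)

```text
time: 14.05
tool_pos: [0.4483, 0.1496, 0.078]
tool_rot: [2.796, -0.0, 0.189]
contact_force: [0.0, 1.3, -3.8]
opening: 0.0158
grip_force: 49.8
```

```bash
python3 - <<'E'
from h import *
p,d=read_camera("top");q,e=read_camera("scene")
cv2.imwrite("pics/c3.png",np.hstack([cv2.resize(p[180:290,150:260],(400,400),interpolation=2),cv2.resize(q[280:400,190:310],(400,400),interpolation=2)]))
print(robot.observe()["contact_force"],robot.observe()["tool_pos"])
E
```

```text
[-0.6991877   2.30881624 -2.46729496] [0.44830934 0.14971659 0.07805637]
```

View pics/c3.png

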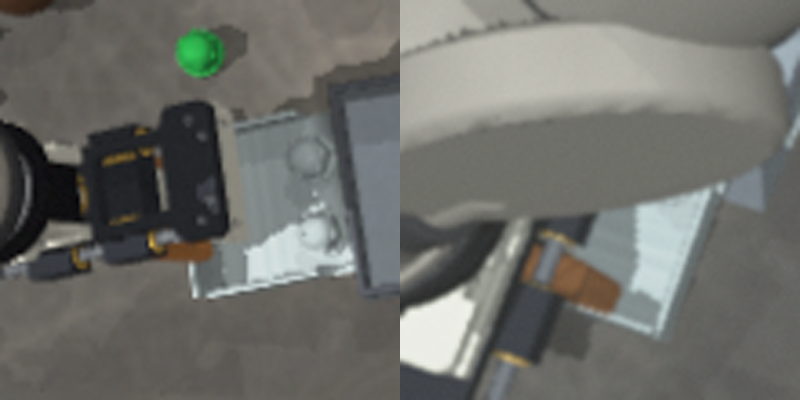

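Call:
send_rows(
  plan=[
    [[0, 0.04, -0.2], [0, 0, 0]],
    [[0, 0.08, -0.3], [0, 0, 0]],
    [[0, 0.12, -0.4], [0, 0, 0]],
    [[0, 0.15, -0.5], [0, 0, 0]],
    [[0, 0.2, -0.6], [0, 0, 0]],
    [[0, 0.2, -0.6], [0, 0, 0]],
    [[0, 0.2, -0.6], [0, 0, 0]],
    [[0, 0.2, -0.6], [0, 0, 0]],
    [[0, 0.15, -0.5], [0, 0, 0]],
    [[0, 0.1, -0.3], [0, 0, 0]],
  ],
)

```text
time: 15.4
tool_pos: [0.4477, 0.1539, 0.1997]
tool_rot: [2.796, -0.001, 0.189]
contact_force: [-0.4, -0.1, -3.9]
opening: 0.016
grip_force: 49.9
```

```bash
python3 - <<'E'
from h import *
p,d=read_camera("top")
cv2.imwrite("pics/c4.png",cv2.resize(p[170:290,130:250],(480,480),interpolation=2))
s=robot.observe();print(s["contact_force"],s["tool_pos"],s["tool_rot"],s["qpos"])
E
```

```text
[ 0.15210288 -0.54873764 -1.94072129] [0.44808853 0.15399268 0.20037191] [ 2.79612227e+00 -1.91908507e-03  1.89562682e-01] [ 0.39272027  0.33927825  1.66174568 -0.35970467  1.23243333  1.91054998]
```

View pics/c4.png

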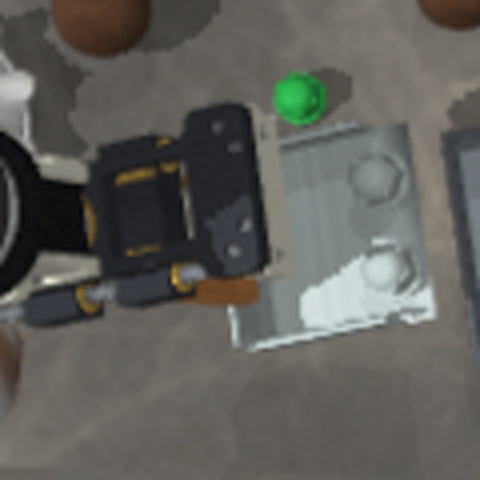

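Call:
send_rows(
  plan=[
    [[0, 0.2, 0.07], [0, 0, 0]],
    [[0, 0.4, 0.15], [0, 0, 0]],
    [[0, 0.6, 0.22], [0, 0, 0]],
    [[0, 0.7, 0.25], [0, 0, 0]],
    [[0, 0.7, 0.25], [0, 0, 0]],
    [[0, 0.7, 0.25], [0, 0, 0]],
    [[0, 0.5, 0.18], [0, 0, 0]],
    [[0, 0.4, 0.15], [0, 0, 0]],
    [[0, 0.2, 0.07], [0, 0, 0]],
    [[0, 0, 0], [0, 0, 0]],
  ],
)

```text
time: 16.7
tool_pos: [0.4697, 0.0388, 0.1987]
tool_rot: [2.796, -0.0, 0.189]
contact_force: [0.2, -0.2, -3.4]
opening: 0.0158
grip_force: 49.9
```

Call:
send_rows(
  plan=[
    [[0, -0.3, 0.15], [0, 0, 0]],
    [[0, -0.5, 0.25], [0, 0, 0]],
    [[0, -0.6, 0.29], [0, 0, 0]],
    [[0, -0.6, 0.29], [0, 0, 0]],
    [[0, -0.5, 0.23], [0, 0, 0]],
    [[0, -0.2, 0.1], [0, 0, 0]],
    [[0, 0, 0], [0.04, 0, 0]],
    [[0, 0, 0], [0.05, 0, 0]],
    [[0, 0, 0], [0.05, 0, 0]],
    [[0, 0, 0], [0.04, 0, 0]],
  ],
)

```text
time: 17.95
tool_pos: [0.46, 0.0901, 0.1453]
tool_rot: [3.08, -0.001, 0.189]
contact_force: [0.0, -0.3, -3.3]
opening: 0.0157
grip_force: 49.9
```

Call:
send_rows(
  plan=[
    [[0, 0.227, -0.249], [0.05, 0, 0]],
    [[0, 0.227, -0.249], [0.05, 0, 0]],
    [[0, 0.227, -0.249], [0.05, 0, 0]],
    [[0, 0.227, -0.249], [0.05, 0, 0]],
    [[0, 0.227, -0.249], [0.05, 0, 0]],
    [[0, 0.227, -0.249], [0.05, 0, 0]],
    [[0, 0.227, -0.249], [0.05, 0, 0]],
    [[0, 0.227, -0.249], [0.05, 0, 0]],
    [[0, 0.227, -0.249], [0.05, 0, 0]],
    [[0, 0, 0], [0, 0, 0]],
  ],
)

```text
time: 19.2
tool_pos: [0.4719, 0.0277, 0.185]
tool_rot: [-2.499, 0.001, 0.187]
contact_force: [-0.4, 0.2, -2.7]
opening: 0.0156
grip_force: 50.0
```

```bash
python3 - <<'E'
from h import *
p,d=read_camera("top");q,e=read_camera("scene")
cv2.imwrite("pics/c5.png",np.hstack([cv2.resize(p[170:290,200:320],(400,400),interpolation=2),cv2.resize(q[220:380,190:350],(400,400),interpolation=2)]))
s=robot.observe();print(s["contact_force"],s["tool_pos"],s["tool_rot"],s["qpos"])
E
```

```text
[-0.21080771  0.30512558 -2.15537624] [0.47146383 0.0292379  0.18560301] [-2.49968865e+00  2.73739861e-04  1.89268401e-01] [-0.44580811  0.46037205  1.65366484  0.50612178  1.46075239  0.76629314]
```

View pics/c5.png

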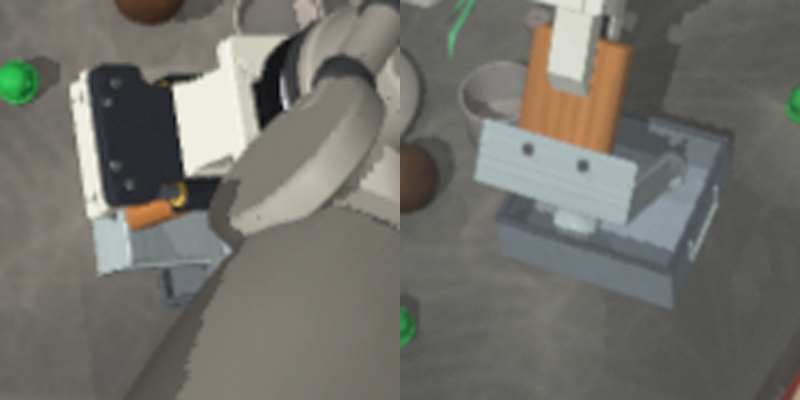

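Call:
send_rows(
  plan=[
    [[0, -0.36, -0.48], [0, 0, 0]],
    [[0, -0.36, -0.48], [0, 0, 0]],
    [[0, -0.36, -0.48], [0, 0, 0]],
    [[0, -0.36, -0.48], [0, 0, 0]],
    [[0, 0, 0], [-0.07, 0, 0]],
    [[0, 0, 0], [-0.07, 0, 0]],
    [[0, 0, 0], [-0.07, 0, 0]],
    [[0, 0, 0], [-0.07, 0, 0]],
    [[0, 0, 0], [-0.07, 0, 0]],
    [[0, 0, 0], [-0.058, 0, 0]],
  ],
)

```text
time: 20.55
tool_pos: [0.4713, 0.0298, 0.2468]
tool_rot: [-3.141, -0.001, 0.189]
contact_force: [-0.3, -0.2, -1.1]
opening: 0.0157
grip_force: 50.0
```

Call:
send_rows(
  plan=[
    [[0, -0.7, 0], [0, 0, 0]],
    [[0, -0.8, 0], [0, 0, 0]],
    [[0, -0.8, 0], [0, 0, 0]],
    [[0, -0.8, 0], [0, 0, 0]],
    [[0, -0.8, 0], [0, 0, 0]],
    [[0, -0.8, 0], [0, 0, 0]],
    [[0, -0.8, 0], [0, 0, 0]],
    [[0, -0.8, 0], [0, 0, 0]],
    [[0, -0.5, 0], [0, 0, 0]],
    [[0, 0, 0], [0, 0, 0]],
  ],
)

```text
time: 21.8
tool_pos: [0.4391, 0.197, 0.2462]
tool_rot: [-3.138, 0.001, 0.19]
contact_force: [0.1, -0.2, -2.7]
opening: 0.0157
grip_force: 50.0
```

```bash
python3 - <<'E'
from h import *
p,d=read_camera("top")
cv2.imwrite("pics/c6.png",cv2.resize(p[170:290,150:310],(640,480),interpolation=2))
s=robot.observe();print(s["contact_force"],s["tool_pos"],s["tool_rot"],s["qpos"])
E
```

```text
[ 0.69597957 -0.97190346 -2.25277202] [0.4393022  0.19641716 0.24622408] [-3.13818544e+00  4.94138200e-04  1.89983011e-01] [0.25871052 0.24555924 1.60528792 0.00357201 1.29100616 1.63853781]
```

View pics/c6.png

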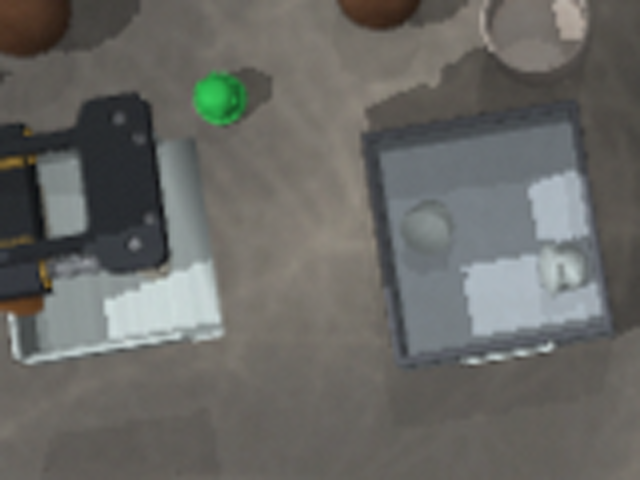

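Both nuts are in the box, at (428,228) and (562,268) in the crop, and the scoop is empty. Next I lower the scoop.

Call:
send_rows(
  plan=[
    [[0, 0, 1], [0, 0, 0]],
    [[0, 0, 1], [0, 0, 0]],
    [[0, 0, 1], [0, 0, 0]],
    [[0, 0, 1], [0, 0, 0]],
    [[0, 0, 1], [0, 0, 0]],
    [[0, 0, 1], [0, 0, 0]],
    [[0, 0, 0.6], [0, 0, 0]],
    [[0, 0, 0.3], [0, 0, 0]],
    [[0, 0, 0.15], [0, 0, 0]],
    [[0, 0, 0.03], [0, 0, 0]],
  ],
)

```text
time: 23.1
tool_pos: [0.4397, 0.1966, 0.0712]
tool_rot: [-3.139, -0.001, 0.19]
contact_force: [-6.7, -2.7, 19.2]
opening: 0.0159
grip_force: 50.0
```

Call:
send_rows(
  plan=[
    [[0, 0, 0], [0, 0, 0]],
    [[0, 0, 0], [0, 0, 0]],
    [[0, 0, 0], [0, 0, 0]],
    [[0, 0, 0], [0, 0, 0]],
    [[0, 0, 0], [0, 0, 0]],
    [[0, 0, 0], [0, 0, 0]],
    [[0, 0, 0], [0, 0, 0]],
    [[0, 0, 0], [0, 0, 0]],
    [[0, 0, 0], [0, 0, 0]],
    [[0, 0, 0], [0, 0, 0]],
  ],
  gripper=1,
)

```text
time: 24.35
tool_pos: [0.4393, 0.1969, 0.0692]
tool_rot: [-3.139, -0.0, 0.189]
contact_force: [-0.2, -0.9, 0.2]
opening: 0.0917
grip_force: 0.0
```

Call:
send_rows(
  plan=[
    [[0, 0, -0.3], [0, 0, 0]],
    [[0, 0, -0.7], [0, 0, 0]],
    [[0, 0, -1], [0, 0, 0]],
    [[0, 0, -1], [0, 0, 0]],
    [[0, 0, -1], [0, 0, 0]],
    [[0, 0, -1], [0, 0, 0]],
    [[0, 0, -1], [0, 0, 0]],
    [[0, 0, -0.5], [0, 0, 0]],
    [[0, 0, 0], [0, 0, 0]],
    [[0, 0, 0], [0, 0, 0]],
  ],
)

```text
time: 25.6
tool_pos: [0.4389, 0.1962, 0.2308]
tool_rot: [-3.139, 0.002, 0.189]
contact_force: [0.7, -0.2, -0.8]
opening: 0.0918
grip_force: 0.0
```

```bash
python3 - <<'E'
from h import *
q,e=read_camera("scene");p,d=read_camera("top")
cv2.imwrite("pics/c7.png",np.hstack([cv2.resize(p[170:290,150:310],(400,300),interpolation=2),cv2.resize(q[220:400,130:370],(400,300),interpolation=2)]))
s=robot.observe();print(s["contact_force"],s["tool_pos"],s["opening"],s["time"])
E
```

```text
[ 0.08241766  0.30797422 -0.24553347] [0.43896096 0.19622609 0.23077012] 0.09134230531214277 25.7
```

View pics/c7.png

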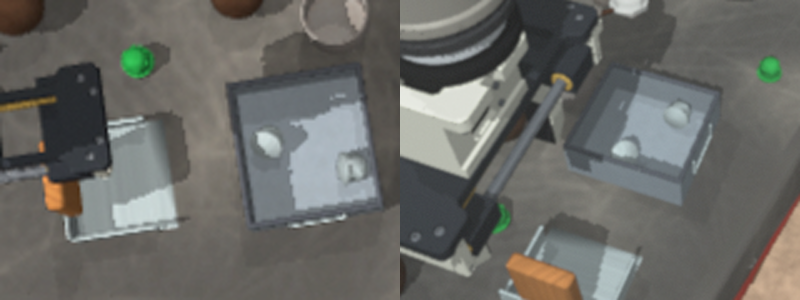

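```bash
python3 - <<'E'
from h import *
for n in("top","scene"):
    q,e=read_camera(n);P=cloud(n,e);h=cv2.cvtColor(q,cv2.COLOR_BGR2HSV)
    m=(h[...,0]>5)&(h[...,0]<20)&(h[...,1]>150)&(P[...,2]>.03)&(P[...,2]<.15)&(abs(P[...,0]-.44)<.08)&(abs(P[...,1]-.2)<.06)
    Q=P[m];T=Q[Q[:,2]>np.percentile(Q[:,2],95)-.008];print(n,len(Q),T.mean(0),np.percentile(Q[:,2],95))
    X=np.c_[T[:,:2],np.ones(len(T))];print(np.linalg.lstsq(X,T[:,2],rcond=None)[0])
    m=(P[...,2]>-.004)&(P[...,2]<.015)&(abs(P[...,0]-.42)<.012)&(abs(P[...,1]-.155)<.025)
    print(P[m][:,2].mean() if m.any() else 0)
E
```

```text
top 157 [0.4253655  0.19364968 0.1051833 ] 0.10800841615265731
[0.03060358 0.03647777 0.08510169]
0.0031317649158888643Traceback (most recent call last):
  File "<stdin>", line 5, in <module>
    return _quantile_unchecked(
        a, q, axis, out, overwrite_input, method, keepdims, weights)
    return _ureduce(a,
                    func=_quantile_ureduce_func,
    ...<5 lines>...
                    overwrite_input=overwrite_input,
                    method=method)
    r = func(a, **kwargs)
    result = _quantile(arr,
                       quantiles=q,
    ...<2 lines>...
                       out=out,
                       weights=wgt)
    slices_having_nans = np.isnan(arr[-1, ...])
                                  ~~~^^^^^^^^^
IndexError: index -1 is out of bounds for axis 0 with size 0
```

The scoop stands flat: its top is at 0.105–0.108 m, as at the start, and nearly level (about 3%). Its floor reads 3 mm high, as it should.

```bash
python3 -c "
from cell import robot
print(robot.hand_in())"
```

```text
the job is handed in; nothing more can be done
None
```

I scooped both nuts at once and tipped them into the grey nut box, then stood the scoop upright on the table beside it, let go and handed the job in at about 26 s of robot time; the hand-in gave no verdict.

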